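# Refill the graded wire caddy

### The arm

A 7-joint arm with a two-finger parallel gripper is mounted at the origin on a cart in front of the work surface, level with it; the furniture and walls round the work are solid. World frame = base frame: x ahead of the robot, y to its left, z up, the work surface at z = 0. Lengths are in m, angles in rad, forces in N, time in s.
With the tool pointing down it reaches from about 0.425 to 0.925 m from the base axis. Payload 6.8 kg.
Tool frame: the origin (TCP) lies on the mounting face of the last link; the fingertips stand 182 mm ahead of it and the grasp point (between the pads) lies 163 mm ahead of it (arm.grip_point_offset is the distance from the TCP to the grasp point, in m); x points along the fingers, y is the direction in which the jaws open and shut, and the axes are right-handed (so a half turn about x gives the same grasp; the last joint's range is limited). The gripper opens to 88 mm and grips with 3 to 60 N. Pads are 20 mm wide; open, the fingers measure 115 mm over their backs; the gripper's body (75 mm by 178 mm) begins 61 mm behind the grasp point.
Start: joints at [-1.426, 0.477, 0.022, 1.555, -0.011, 1.109, -0.083], TCP at [0.169, 0.654, 0.405] pointing down, gripper open.
Joint ranges: [-2.96, 2.96], [-0.34, 2.1], [-1.41, 1.46], [0.24, 2.44], [-1.37, 4.51], [0.17, 1.92], [-2.96, 2.96]. Speed limits (rad/s): [2.39, 2.39, 3.14, 3.14, 3.14, 3.14, 3.14].

### API

Orientations are given as a 3x3 rotation matrix whose columns are the frame's x, y, z axes.
In Python, from plant import arm gives the robot as it stands. The module is installed in compiled form; this text tells all that it offers.
- The arm moves only by the tool send_rows, never from a script. Its argument "series" is one flat list of numbers, 6 for each row, row after row: the shift along the tool's x, y, z scaled (see below), then the turn, a rotation vector about the tool's x, y, z scaled (see below). A call has 1 to 8 rows; each row is the pose to reach, as a shift and turn from the pose measured when the call began, along the tool's axes at that moment; what a row does not reach only later rows make up. The controller multiplies each number of a shift by 800 mm and each number of a turn by 1.5 rad. A row lasts 1/8 s, in which the tool goes at most 62.5 mm and 10.7 degrees, less where a joint would pass 70% of its speed; a pose out of reach is approached as far as the arm can. A call with a number of a shift or a turn outside -1 to 1 is refused whole. A call with a gripper value outside its range is refused whole. "claw" is the opening, from 0 (shut) to 1 (fully open), set as the call begins (left out, the last holds). The fingers move at their own pace and stop on an object; "grip_force" is the grip in N (left out, the last holds). Time passes only in rows, so rows that repeat a pose let the fingers close. It gives the time, the measured TCP pose, the force and the opening at its end, in the units of the state.
- arm.sense(): the state, without advancing time (a new reading comes with each control period).
- arm.read_camera(name): name is "scene" or "top"; returns a dict with "pixels" (480x640x3 uint8, red, green, blue), "fx", "fy", "cx", "cy" (pixels), "dist_coeffs" ([k1, k2, p1, p2, k3] as OpenCV has them; the pictures are not rectified), "world_to_cam" (4x4, takes a point from world to camera coordinates). Camera axes: x right, y down, z forward; pixel columns grow to the right and rows downward; lengths in m; the calibration is good to about 2 mm. A picture is of the moment at which its call begins. There is no depth.
- arm.sign_off(): hands the job in, once; it reports no verdict.
The state is a dict: "time": time; "qpos": joint angles; "qvel": joint speeds; "tau": joint torques, N m; "position": TCP position; "ee_rot": TCP orientation; "ft_force": force on the tool from outside, world axes, zero at the start; "torque": the same for the moment, N m; "width": finger opening in m.
Only numpy, scipy, OpenCV 4.12 (cv2) and the standard library are available. Lean on these libraries where they do the work, as an engineer would, in place of code of your own. Each camera call takes 0.05 s, during which the arm holds its last target. There are 200 camera calls.

### The job

Take the jam jar, pepper mill, salt shaker and small sauce bottle from in front of the microwave and put them back in the wire caddy, lined up by girth: the stoutest in the widest ring, and so on down to the slimmest in the narrowest. Each must stand upright on the wooden board inside its ring and be let go. Do not tip any of them over on the way, and leave the mug and the tea box where they are.

Things in the scene. Friction and masses are not known exactly. Their poses are not given: they have to be found in the camera images.
- jam_jar: Squat glass jar of red jam with a red lid, 86 mm tall, the stoutest of the four: body 62 to 70 mm across, lid 65 mm across from 75 mm up. About 0.33 kg. Origin: centre of its underside; z up along its axis. The four stand in front of a 270 mm tall microwave (x over 0.57, y under 0), which is fixed.
- pepper_mill: Tall turned wooden pepper mill, 170 mm tall, foot 58 mm across, round head 49 mm across between 123 and 159 mm up (fullest near 140 mm), small metal nut on top. Head fixed. About 0.18 kg. Origin: centre of its underside; z up along its axis. (Not the similar mill at the wall behind the microwave.)
- salt_shaker: Glass salt shaker with a domed grey top, 90 mm tall, body 44 mm across up to 70 mm, dome 34 mm. About 0.1 kg. Origin: centre of its underside; z up along its axis.
- sauce_bottle: Small brown glass sauce bottle with a paper label and black cap, 104 mm tall, the slimmest: body 30 mm across up to 72 mm, then a neck and a cap 21 mm across. 0.09 kg. Origin: centre of its underside; z up along its axis.
- ring_1: Widest of the caddy's four steel wire rings in a row: inner diameter 84 mm, wire 5 mm thick, its top 32.5 mm above the board, on wire legs. Origin: on the board's top under the ring's centre, 18 mm above the worktop; z up, x along the row from widest to narrowest ring. The caddy (wooden board 296x104 mm, 60 mm high wire loop at each end) is fixed, and points any way.
- ring_2: Second widest of the caddy's four steel wire rings in a row: inner diameter 70 mm, wire 5 mm thick, its top 32.5 mm above the board, on wire legs. Origin: on the board's top under the ring's centre, 18 mm above the worktop; z up, x along the row from widest to narrowest ring. 83 mm from the widest ring's centre, 69.5 mm from the next.
- ring_3: Third widest of the caddy's four steel wire rings in a row: inner diameter 57 mm, wire 5 mm thick, its top 32.5 mm above the board, on wire legs. Origin: on the board's top under the ring's centre, 18 mm above the worktop; z up, x along the row from widest to narrowest ring. 56 mm from the narrowest ring's centre.
- ring_4: Narrowest of the caddy's four steel wire rings in a row: inner diameter 43 mm, wire 5 mm thick, its top 32.5 mm above the board, on wire legs. Origin: on the board's top under the ring's centre, 18 mm above the worktop; z up, x along the row from widest to narrowest ring. Last of the row.
- mug: Cream flowered mug, about 82 mm across, 94 mm tall, with a handle; stands left of the work and stays there. Origin: on its underside.
- tea_box: Cardboard tea box 71x126x76 mm high, standing right of the work; stays there. Origin: centre of its underside, long side along its y.

How it is judged:
At the end, for the whole second after the job is handed in: Jam jar in the widest ring, pepper mill in the second, salt shaker in the third, sauce bottle in the narrowest: each within 12 mm of its ring's centre, standing on the board (6 mm), within 0.15 rad of upright, at rest, released; mug and tea box within 30 mm of their places (horizontal distance between jam_jar and ring_1 below 0.012 m and z of jam_jar in the frame of ring_1 between -0.006 and 0.006 m and angle between each of jam_jar, pepper_mill, salt_shaker, sauce_bottle's own z axis and vertical below 0.15 rad and linear speed of each of jam_jar, pepper_mill, salt_shaker, sauce_bottle below 0.02 m/s and horizontal distance between pepper_mill and ring_2 below 0.012 m and z of pepper_mill in the frame of ring_2 between -0.006 and 0.006 m and horizontal distance between salt_shaker and ring_3 below 0.012 m and z of salt_shaker in the frame of ring_3 between -0.006 and 0.006 m and horizontal distance between sauce_bottle and ring_4 below 0.012 m and z of sauce_bottle in the frame of ring_4 between -0.006 and 0.006 m and distance of each of mug, tea_box from where it was at the start of the episode below 0.03 m); the robot touches nothing.
It fails at once if one of the four things is tipped over (past 0.8 rad) (angle between any of jam_jar, pepper_mill, salt_shaker, sauce_bottle's own z axis and vertical above 0.8 rad).
It fails at once if the mug or the tea box is pushed more than 30 mm (distance of any of mug, tea_box from where it was at the start of the episode above 0.03 m).
It also fails if it takes over 128 s, if anything falls off the work surface, if the arm or the gripper's body presses on something with over 40 N, if the wrist force passes 120 N, or if a joint passes its speed limit or range.

## Working session

There is one attempt and no reset: what is moved stays moved. The work goes in short steps, Python scripts to look and compute and a tool call to move; the robot and the scene stay as the last step left them, time stands still between calls to the robot, and variables do not carry over. Pictures are saved under pics/ and viewed, about 12 in all and at most 16, crops included, and the job is handed in when it is done.

Besides the shell and the picture viewer there is one more tool, called after ">>>" by a JSON object that holds its "method" and its "body", one argument or row to a line. send_rows: Moves the arm, as the interface text tells. Its arguments: {"type":"object","properties":{"series":{"type":"array","items":{"type":"number","minimum":-1,"maximum":1}},"claw":{"type":"number"},"grip_force":{"type":"number"}},"required":["series"]}

```bash
mkdir -p pics; python3 - <<'E'
from plant import arm
import cv2,numpy as np
s=arm.sense()
print(s['time'],s['position'],s['ee_rot'],s['width'],arm.grip_point_offset)
for n in("scene","top"):
    c=arm.read_camera(n); cv2.imwrite(f'pics/{n}0.png',c['pixels'][:,:,::-1])
    print(n,c['fx'],c['fy'],c['cx'],c['cy'],c['dist_coeffs'],np.linalg.inv(c['world_to_cam']).round(3))
E
```

```text
0.0 [0.1687616  0.65328586 0.40369332] [[-3.22197390e-04  2.50148844e-01  9.68207339e-01]
 [-1.78467507e-03  9.68205704e-01 -2.50149015e-01]
 [-9.99998356e-01 -1.80853286e-03  1.34481053e-04]] 0.08791847830131351 0.1633
scene 584.5255308228899 584.5255308228899 321.73328984448835 240.93789023512022 [0.06252989 0.         0.         0.         0.        ] [[ 0.649 -0.343  0.679 -0.592]
 [-0.76  -0.266  0.593 -1.062]
 [-0.023 -0.901 -0.433  0.744]
 [ 0.     0.     0.     1.   ]]
top 525.1276467532721 525.1276467532721 326.7095957701477 239.64045484547165 [-0.07463762  0.          0.          0.          0.        ] [[-2.700e-02 -9.990e-01  4.400e-02  4.460e-01]
 [-1.000e+00  2.700e-02 -0.000e+00 -1.260e-01]
 [-1.000e-03 -4.400e-02 -9.990e-01  1.266e+00]
 [ 0.000e+00  0.000e+00  0.000e+00  1.000e+00]]
```

View pics/scene0.png

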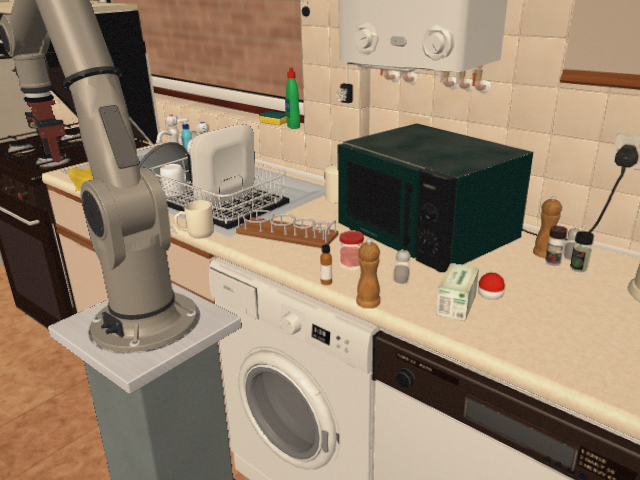

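View pics/top0.png

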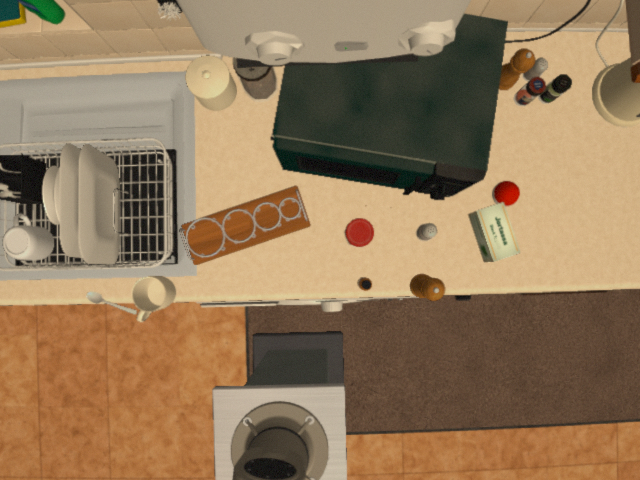

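```bash
cat > h.py <<'E'
import cv2,numpy as np
from plant import arm
def cam(n):
    c=arm.read_camera(n); c['K']=np.array([[c['fx'],0,c['cx']],[0,c['fy'],c['cy']],[0,0,1]]); c['d']=np.array(c['dist_coeffs']); c['T']=np.array(c['world_to_cam']); c['hsv']=cv2.cvtColor(c['pixels'],cv2.COLOR_RGB2HSV); return c
def ray(c,uv,z):
    "world points on plane z for pixels uv"
    p=cv2.undistortPoints(np.array(uv,float).reshape(-1,1,2),c['K'],c['d']).reshape(-1,2)
    R=c['T'][:3,:3]; o=-R.T@c['T'][:3,3]
    D=np.c_[p,np.ones(len(p))]@R
    return o+D*((z-o[2])/D[:,2])[:,None]
def proj(c,P):
    T=c['T']; return cv2.projectPoints(np.array(P,float).reshape(-1,1,3),cv2.Rodrigues(T[:3,:3])[0],T[:3,3],c['K'],c['d'])[0].reshape(-1,2)
E
python3 - <<'E'
from h import *
c=cam('top'); s=cam('scene')
a=cv2.resize(c['pixels'][175:310,170:530],None,fx=2.2,fy=2.2,interpolation=cv2.INTER_CUBIC)
b=cv2.resize(s['pixels'][195:315,220:520],None,fx=2.4,fy=2.4,interpolation=cv2.INTER_CUBIC)
W=792; b=cv2.copyMakeBorder(b,0,0,0,W-b.shape[1],0)
cv2.imwrite('pics/m1.png',np.vstack([a,b])[:,:,::-1])
E
```

```text
(no output)
```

View pics/m1.png

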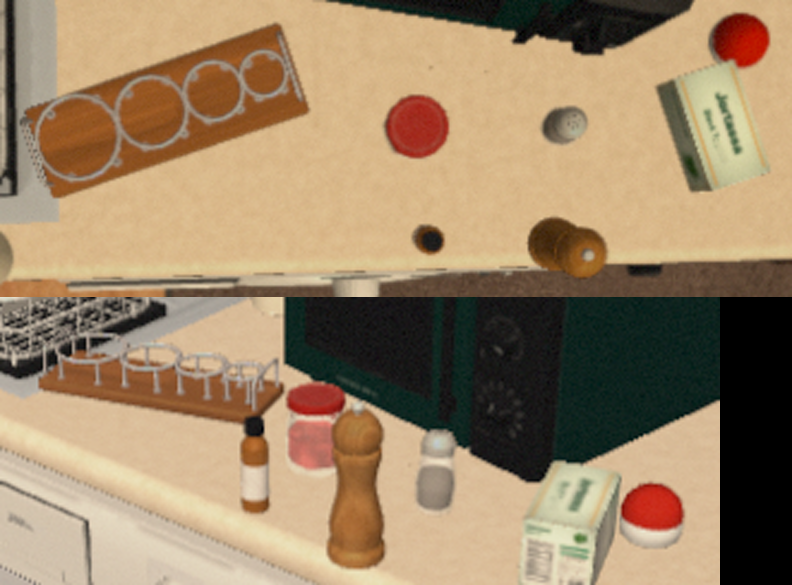

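```bash
cat > meas.py <<'E'
from h import *
def blob(m,box,off=0):
    x0,y0,x1,y1=box; w=np.zeros_like(m); w[y0:y1,x0:x1]=m[y0:y1,x0:x1]
    n,l,st,ce=cv2.connectedComponentsWithStats(w.astype(np.uint8))
    i=1+np.argmax(st[1:,4]); return ce[i],st[i], (l==i)
if __name__=='__main__':
    c=cam('top'); H,S,V=[c['hsv'][...,i].astype(int) for i in range(3)]
    red=((H<6)|(H>172))&(S>130)&(V>80)
    ce,st,_=blob(red,(340,210,380,255)); P=ray(c,[ce],.086)[0]; print('jar',ce,st,P, 'w mm',st[2]/c['fx']*1180)
    P0=P
    dk=(V<60); ce,st,_=blob(dk,(350,270,382,300)); print('cap',ce,st,ray(c,[ce],.104)[0],st[2]/c['fx']*1160)
    gr=(S<70)&(V>60); ce,st,_=blob(gr,(410,215,445,245)); print('salt',ce,st,ray(c,[ce],.08)[0],st[2]/c['fx']*1186)
    nut=(S<90)&(V>120); ce,st,_=blob(nut,(425,280,448,300)); print('nut',ce,st,ray(c,[ce],.168)[0])
    mill=(S>140)&(H>8)&(H<20); ce,st,_=blob(mill,(405,268,450,302)); print('mill',ce,st)
    wood=(S>125)&(H<16)
    cand=[(78,137),(151,113),(213,92),(265,75)]; C=[]
    for (x,y),r in zip(cand,(84,70,57,43)):
        u,v=170+x/2.2,175+y/2.2; R=int(r/2/1000*c['fx']/1.22)+3
        ce,st,m=blob(wood,(int(u-R),int(v-R),int(u+R)+1,int(v+R)+1))
        ce,st2,m=blob(cv2.erode(m.astype(np.uint8),np.ones((3,3)))>0,(int(u-R),int(v-R),int(u+R)+1,int(v+R)+1))
        cn=max(cv2.findContours(m.astype(np.uint8),0,1)[0],key=cv2.contourArea); e=cv2.minEnclosingCircle(cn)
        p=ray(c,[ce],.048)[0]; p2=ray(c,[e[0]],.048)[0]; C.append(p2); print('ring',ce,p[:2],p2[:2],'d',(e[1]*2+2)/c['fx']*1220, 'approx', ray(c,[(u,v)],.048)[0][:2])
    C=np.array(C); print('spacing',np.linalg.norm(np.diff(C[:,:2],axis=0),axis=1))
    ce,st,m=blob(wood,(170,175,320,275))
    m=cv2.morphologyEx(m.astype(np.uint8),cv2.MORPH_CLOSE,np.ones((9,9)))
    r=cv2.minAreaRect(max(cv2.findContours(m,0,1)[0],key=cv2.contourArea)); b=ray(c,cv2.boxPoints(r),.018)[:,:2]; print('board',b,b.mean(0),np.linalg.norm(b-np.roll(b,1,0),axis=1))
    v=np.zeros((480,640,3),np.uint8); 
    # microwave front, tea box & mug rough
    print('mw front',ray(c,[(285,168),(405,192),(440,185),(410,193)],.27)[:,:2],ray(c,[(405,192),(440,197)],.1)[:,:2])
    print('tea',ray(c,[(470,213),(500,203),(485,262),(519,253)],.076)[:,:2],'mug',ray(c,[(154,293)],.094)[:,:2])
    print('edge',ray(c,[(430,293),(250,300)],0)[:,:2])
E
python3 meas.py
```

```text
jar [359.24537815 232.21848739] [346 219  28  28 595] [ 0.51341843 -0.20019165  0.086     ] w mm 62.91803565147968
cap [365.83606557 284.01639344] [362 280   9   9  61] [ 0.39746951 -0.21028163  0.104     ] 19.88088051457167
salt [428.66037736 230.33962264] [421 224  16  14 159] [ 0.51384203 -0.35829352  0.08      ] 36.13597592380383
nut [436.88888889 290.44444444] [435 288   5   5  18] [ 0.38248802 -0.35408078  0.168     ]
mill [427.05654762 287.45833333] [410 274  35  28 672]
ring [205.00859951 237.18550369] [0.51368887 0.15706562] [0.51415057 0.15750108] d 80.47711376706675 approx [0.51345692 0.15602051]
ring [238.66604128 225.75984991] [0.53821221 0.07767781] [0.53882966 0.07805496] d 67.41756994848599 approx [0.53680436 0.07777353]
ring [266.93072289 216.14759036] [0.55884098 0.01120485] [0.55920901 0.01203597] d 53.9862009894504 approx [0.55728148 0.01150026]
ring [289.73333333 208.53333333] [ 0.57517303 -0.04235723] [ 0.57643538 -0.04184208] d 39.804025300907476 approx [ 0.57382291 -0.04400796]
spacing [0.083191   0.06909288 0.05656494]
board [[ 0.48553051  0.20376514]
 [ 0.57675192 -0.0751815 ]
 [ 0.53637748 -0.08842509]
 [ 0.44524721  0.1900252 ]] [0.51097678 0.05754594] [0.04256207 0.29348352 0.04249103 0.29298343]
mw front [[ 0.62983254 -0.05036451]
 [ 0.57754784 -0.2784485 ]
 [ 0.58939137 -0.34621341]
 [ 0.57538872 -0.28796239]] [[ 0.59996069 -0.304406  ]
 [ 0.58678188 -0.38267039]]
tea [[ 0.55126994 -0.45563617]
 [ 0.57257556 -0.52626592]
 [ 0.43843524 -0.48583904]
 [ 0.45671745 -0.56560142]] mug [[0.38883189 0.26428711]]
edge [[ 0.36708567 -0.37201459]
 [ 0.36201783  0.06198458]]
```

```bash
cat > go.py <<'E'
"plan: python3 go.py x,y,z[,yawdeg] ...  (grip point world, jaw axis yaw) -> scaled rows from the present pose"
import sys,math
from h import *
from scipy.spatial.transform import Rotation as Ro
s=arm.sense(); R=np.array(s['ee_rot']); p=np.array(s['position']); g=p+R[:,0]*arm.grip_point_offset
yaw=math.degrees(math.atan2(R[1,1],R[0,1]))
print('t %.2f grip %s yaw %.1f width %.4f tilt %.4f F %s'%(s['time'],g.round(4),yaw,s['width'],math.acos(-R[2,0]),np.round(s['ft_force'],1)))
pp,py=p,yaw
for a in sys.argv[1:]:
    v=[float(k) for k in a.split(',')]; yw=v[3] if len(v)>3 else py
    t=math.radians(yw); T=np.array([[0,math.cos(t),math.sin(t)],[0,math.sin(t),-math.cos(t)],[-1,0,0]])
    q=np.array(v[:3])-T[:,0]*arm.grip_point_offset
    d=R.T@(q-p)/.8; w=Ro.from_matrix(R.T@T).as_rotvec()/1.5
    print([float(k) for k in d.round(4)]+[float(k) for k in w.round(3)],'rows %.1f'%max(np.linalg.norm(q-pp)/.05,abs(yw-py)/9)); pp,py=q,yw
E
python3 - <<'E'
from h import *
c=cam('top'); s=cam('scene')
for z,uv in((.01,[(285,168),(345,180),(395,189)]),(.27,[(280,136),(440,160),(285,130)])): print(z,ray(c,uv,z)[:,:2].round(3))
im=s['pixels'].copy()
P={'jar':(.5134,-.2002,.086,.0325),'cap':(.3975,-.2103,.104,.0105),'salt':(.5138,-.3583,.09,.004),'mill':(.3825,-.3541,.17,.004)}
R=[(.514,.1573,.042),(.5385,.0779,.035),(.559,.0116,.0285),(.5758,-.0421,.0215)]
a=np.linspace(0,2*np.pi,40)
big=cv2.resize(im[195:315,220:520],None,fx=2.6,fy=2.6,interpolation=cv2.INTER_CUBIC)
def draw(x,y,z,r,col):
    q=(proj(s,np.c_[x+r*np.cos(a),y+r*np.sin(a),0*a+z])-[220,195]+.5)*2.6-.5
    cv2.polylines(big,[q.round().astype(int)],True,col,1)
for k,(x,y,z,r) in P.items(): draw(x,y,z,r,(0,0,255)); draw(x,y,0,{'jar':.035,'cap':.015,'salt':.022,'mill':.029}[k],(0,0,255))
for x,y,r in R: draw(x,y,.0485,r,(0,0,255))
cv2.imwrite('pics/ov.png',big[:,:,::-1])
E
python3 go.py 0.3975,-0.2103,0.3 0.3975,-0.2103,0.15
```

```text
0.01 [[ 0.678 -0.031]
 [ 0.645 -0.174]
 [ 0.62  -0.294]]
0.27 [[ 0.692 -0.042]
 [ 0.638 -0.348]
 [ 0.704 -0.052]]
t 0.35 grip [0.1688 0.6534 0.2411] yaw 75.5 width 0.0879 tilt 0.0004 F [ 0.2 -0.1  0.8]
[-0.0732, -0.974, 0.5469, -0.0, -0.0, 0.0] rows 17.9
[0.1143, -0.9739, 0.5469, -0.0, -0.0, 0.0] rows 3.0
```

View pics/ov.png

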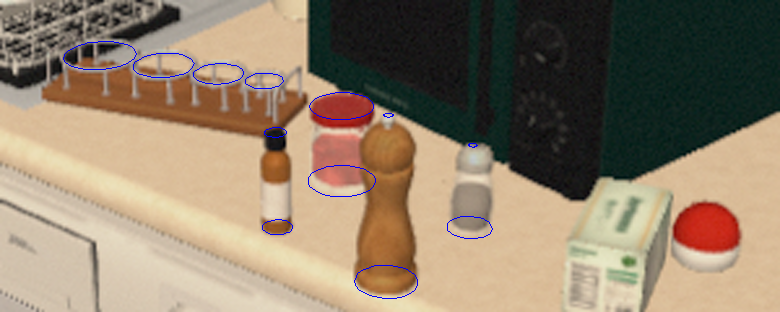

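```bash
python3 go.py 0.30,0.5,0.36 0.45,0.35,0.36 0.5,0.15,0.34
```

```text
t 0.35 grip [0.1688 0.6534 0.2411] yaw 75.5 width 0.0879 tilt 0.0004 F [ 0.2 -0.1  0.8]
[-0.1485, -0.1448, 0.2068, -0.0, -0.0, 0.0] rows 4.7
[-0.1485, -0.2795, 0.4352, -0.0, -0.0, 0.0] rows 4.2
[-0.1234, -0.5059, 0.5583, -0.0, -0.0, 0.0] rows 4.1
```

>>> {"method": "send_rows", "body": {
  "series": [-0.05,-0.05,0.07,0,0,0,-0.1,-0.1,0.14,0,0,0,-0.148,-0.145,0.207,0,0,0,-0.148,-0.18,0.264,0,0,0,-0.148,-0.21,0.32,0,0,0,-0.148,-0.25,0.38,0,0,0,-0.148,-0.28,0.435,0,0,0,-0.148,-0.28,0.435,0,0,0],
  "claw": 1
}}

```text
time: 1.35
position: [0.4533, 0.3448, 0.5234]
ee_rot: [[0.002, 0.259, 0.966], [-0.001, 0.966, -0.259], [-1.0, -0.001, 0.002]]
ft_force: [-0.8, 0.4, 0.2]
width: 0.0876
```

```bash
python3 go.py 0.5,0.15,0.34 0.5,-0.05,0.3,75.5 0.3975,-0.2103,0.17,75.5
```

```text
t 1.35 grip [0.4536 0.3446 0.3601] yaw 75.0 width 0.0876 tilt 0.0023 F [-0.8  0.4  0.2]
[0.0256, -0.2201, 0.1194, 0.0, 0.001, 0.001] rows 4.0
[0.0759, -0.4615, 0.1841, -0.006, 0.001, 0.001] rows 4.1
[0.2385, -0.6881, 0.112, -0.006, 0.001, 0.001] rows 4.6
```

>>> {"method": "send_rows", "body": {
  "series": [0.012,-0.07,0.04,0,0,0,0.02,-0.14,0.08,0,0,0,0.026,-0.22,0.12,0,0,0,0.045,-0.28,0.14,0,0,0,0.06,-0.34,0.16,0,0,0,0.075,-0.4,0.18,0,0,0,0.076,-0.46,0.184,-0.006,0,0,0.076,-0.46,0.184,-0.006,0,0]
}}

```text
time: 2.35
position: [0.4994, -0.0519, 0.4634]
ee_rot: [[0.002, 0.256, 0.967], [-0.002, 0.967, -0.256], [-1.0, -0.001, 0.002]]
ft_force: [0.7, 0.1, 0.5]
width: 0.0877
```

```bash
python3 go.py 0.3975,-0.2103,0.18,75.5 0.3975,-0.2103,0.093,75.5
```

```text
t 2.35 grip [ 0.4997 -0.0522  0.3001] yaw 75.2 width 0.0877 tilt 0.0025 F [0.7 0.1 0.5]
[0.1502, -0.2238, -0.0727, -0.004, 0.001, 0.001] rows 4.5
[0.2589, -0.2237, -0.073, -0.004, 0.001, 0.001] rows 1.7
```

>>> {"method": "send_rows", "body": {
  "series": [0.03,-0.05,-0.018,0,0,0,0.07,-0.11,-0.036,0,0,0,0.11,-0.17,-0.054,0,0,0,0.14,-0.224,-0.073,0,0,0,0.15,-0.224,-0.073,-0.004,0.001,0.001,0.19,-0.224,-0.073,-0.004,0.001,0.001,0.23,-0.224,-0.073,-0.004,0.001,0.001,0.259,-0.224,-0.073,-0.004,0.001,0.001],
  "claw": 0.6
}}

```text
time: 3.35
position: [0.3991, -0.2084, 0.2552]
ee_rot: [[0.001, 0.247, 0.969], [0.001, 0.969, -0.247], [-1.0, 0.001, 0.001]]
ft_force: [-0.6, 1.1, -0.2]
width: 0.0528
```

```bash
python3 go.py 0.3975,-0.2103,0.093,75.5; python3 - <<'E'
from h import *
c=cam('top'); s=cam('scene')
a=cv2.resize(c['pixels'][215:315,320:420],None,fx=4,fy=4); b=cv2.resize(s['pixels'][200:300,290:390],None,fx=4,fy=4)
cv2.imwrite('pics/g1.png',np.hstack([a,b])[:,:,::-1])
E
```

```text
t 3.35 grip [ 0.3992 -0.2082  0.0919] yaw 75.7 width 0.0528 tilt 0.0014 F [-0.6  1.1 -0.2]
[-0.0014, -0.0028, -0.0013, 0.002, 0.0, -0.001] rows 0.1
```

View pics/g1.png

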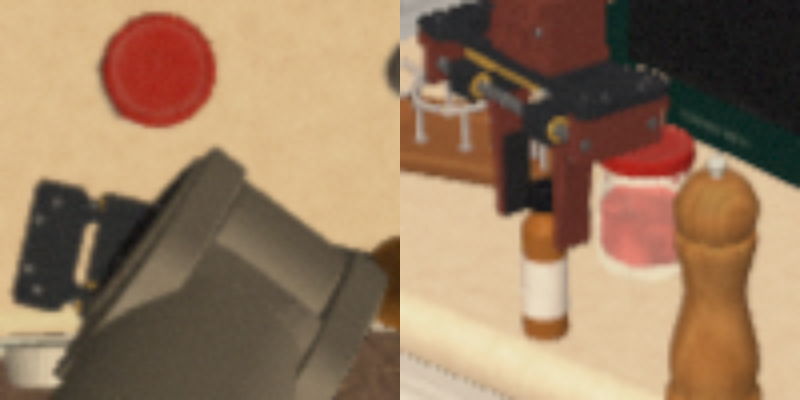

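>>> {"method": "send_rows", "body": {
  "series": [-0.001,-0.002,-0.001,0,0,0,-0.001,-0.002,-0.001,0,0,0,-0.001,-0.002,-0.001,0,0,0,-0.001,-0.002,-0.001,0,0,0,-0.001,-0.002,-0.001,0,0,0,-0.001,-0.002,-0.001,0,0,0],
  "claw": 0,
  "grip_force": 15
}}

```text
time: 4.2
position: [0.3975, -0.21, 0.2559]
ee_rot: [[-0.001, 0.247, 0.969], [0.001, 0.969, -0.247], [-1.0, 0.001, -0.001]]
ft_force: [-0.3, 0.6, 5.9]
width: 0.0271
```

```bash
python3 go.py 0.3975,-0.2103,0.23,75.5 0.5,-0.1,0.26,75.5 0.5758,-0.0421,0.26,75.5
```

```text
t 4.20 grip [ 0.3973 -0.2098  0.0926] yaw 75.7 width 0.0271 tilt 0.0017 F [-0.3  0.6  5.9]
[-0.1717, -0.0002, -0.0001, 0.002, -0.001, -0.001] rows 2.7
[-0.2092, 0.1651, 0.0899, 0.002, -0.001, -0.001] rows 3.1
[-0.2092, 0.2587, 0.1638, 0.002, -0.001, -0.001] rows 1.9
```

>>> {"method": "send_rows", "body": {
  "series": [0,0,0,0,0,0,0,0,0,0,0,0,-0.01,0,0,0,0,0,-0.01,0,0,0,0,0],
  "claw": 0.5
}}

```text
time: 4.7
position: [0.3977, -0.2101, 0.2645]
ee_rot: [[-0.0, 0.247, 0.969], [0.001, 0.969, -0.247], [-1.0, 0.001, -0.0]]
ft_force: [1.1, 0.9, 0.2]
width: 0.0439
```

>>> {"method": "send_rows", "body": {
  "series": [0,0,0,0,0,0,0,0,0,0,0,0,0,0,0,0,0,0,0,0,0,0,0,0,0,0,0,0,0,0,0,0,0,0,0,0,0,0,0,0,0,0],
  "claw": 0,
  "grip_force": 15
}}

```text
time: 5.58
position: [0.3977, -0.2101, 0.2645]
ee_rot: [[-0.0, 0.247, 0.969], [0.001, 0.969, -0.247], [-1.0, 0.001, -0.0]]
ft_force: [0.6, -0.9, 0.1]
width: 0.0192
```

```bash
python3 go.py 0.3975,-0.2103,0.23,75.5 0.5,-0.1,0.26,75.5 0.5758,-0.0421,0.26,75.5
```

```text
t 5.58 grip [ 0.3976 -0.2099  0.1012] yaw 75.7 width 0.0192 tilt 0.0011 F [ 0.6 -0.9  0.1]
[-0.161, -0.0001, -0.0002, 0.002, -0.0, -0.001] rows 2.6
[-0.1984, 0.1652, 0.0898, 0.002, -0.0, -0.001] rows 3.1
[-0.1983, 0.2588, 0.1637, 0.002, -0.0, -0.001] rows 1.9
```

>>> {"method": "send_rows", "body": {
  "series": [-0.04,0,0,0,0,0,-0.09,0,0,0,0,0,-0.14,0,0,0,0,0,-0.16,0.03,0.02,0,0,0,-0.18,0.08,0.05,0,0,0,-0.19,0.12,0.07,0,0,0,-0.198,0.165,0.09,0,0,0,-0.198,0.165,0.09,0.002,0,-0.001]
}}

```text
time: 6.58
position: [0.5017, -0.0972, 0.423]
ee_rot: [[0.0, 0.245, 0.969], [-0.0, 0.969, -0.245], [-1.0, -0.0, 0.0]]
ft_force: [-0.4, 0.2, -1.2]
width: 0.0194
```

```bash
python3 go.py 0.5758,-0.0421,0.26,75.5 0.5758,-0.0421,0.18,75.5;  python3 - <<'E'
from h import *
s=cam('scene')
b=cv2.resize(s['pixels'][150:300,280:430],None,fx=4,fy=4)
cv2.imwrite('pics/g2.png',b[:,:,::-1])
E
```

```text
t 6.58 grip [ 0.5017 -0.0972  0.2597] yaw 75.8 width 0.0194 tilt 0.0001 F [-0.4  0.2 -1.2]
[-0.0004, 0.0895, 0.073, 0.004, 0.0, 0.0] rows 1.8
[0.0996, 0.0895, 0.073, 0.004, 0.0, 0.0] rows 1.6
```

View pics/g2.png

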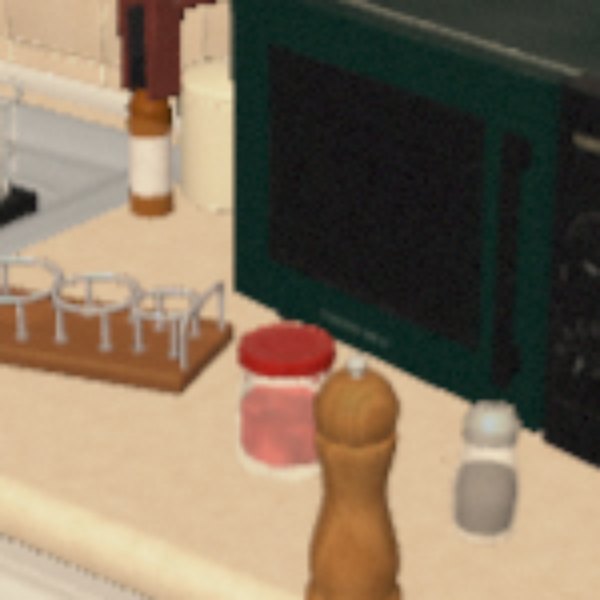

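>>> {"method": "send_rows", "body": {
  "series": [0,0.045,0.036,0,0,0,0,0.089,0.073,0,0,0,0,0.089,0.073,0.004,0,0,0.04,0.089,0.073,0.004,0,0,0.08,0.089,0.073,0.004,0,0,0.1,0.089,0.073,0.004,0,0,0.1,0.089,0.073,0.004,0,0]
}}

```text
time: 7.5
position: [0.5738, -0.0455, 0.3419]
ee_rot: [[-0.004, 0.255, 0.967], [-0.001, 0.967, -0.255], [-1.0, -0.002, -0.003]]
ft_force: [-0.2, -0.7, -1.1]
width: 0.0194
```

```bash
python3 go.py 0.5758,-0.0421,0.15,75.5 0.5758,-0.0421,0.1195,75.5
```

```text
t 7.50 grip [ 0.5732 -0.0457  0.1786] yaw 75.2 width 0.0194 tilt 0.0037 F [-0.2 -0.7 -1.1]
[0.0357, 0.0048, 0.0015, -0.003, -0.002, 0.001] rows 0.6
[0.0738, 0.0049, 0.0016, -0.003, -0.002, 0.001] rows 0.6
```

>>> {"method": "send_rows", "body": {
  "series": [0,0.005,0.0016,-0.003,-0.002,0.001,0,0.005,0.0016,-0.003,-0.002,0.001,0.02,0.005,0.0016,-0.003,-0.002,0.001,0.035,0.005,0.0016,-0.003,-0.002,0.001,0.05,0.005,0.0016,-0.003,-0.002,0.001,0.065,0.005,0.0016,-0.003,-0.002,0.001,0.073,0.005,0.0016,-0.003,-0.002,0.001,0.073,0.005,0.0016,-0.003,-0.002,0.001]
}}

```text
time: 8.5
position: [0.5759, -0.0422, 0.2831]
ee_rot: [[-0.001, 0.251, 0.968], [-0.001, 0.968, -0.251], [-1.0, -0.001, -0.0]]
ft_force: [0.3, -0.5, -1.9]
width: 0.0195
```

```bash
python3 go.py 0.5758,-0.0421,0.1195,75.5;  python3 - <<'E'
from h import *
s=cam('scene');c=cam('top')
b=cv2.resize(s['pixels'][180:280,230:350],None,fx=4,fy=4); a=cv2.resize(c['pixels'][170:270,170:310],None,fx=2.8,fy=4)
cv2.imwrite('pics/g3.png',np.hstack([b[:, :],a])[:,:,::-1][:,:800])
E
```

```text
t 8.50 grip [ 0.5758 -0.0423  0.1198] yaw 75.5 width 0.0195 tilt 0.0009 F [ 0.3 -0.5 -1.9]
[0.0004, 0.0001, -0.0002, -0.0, -0.0, 0.001] rows 0.0
```

View pics/g3.png

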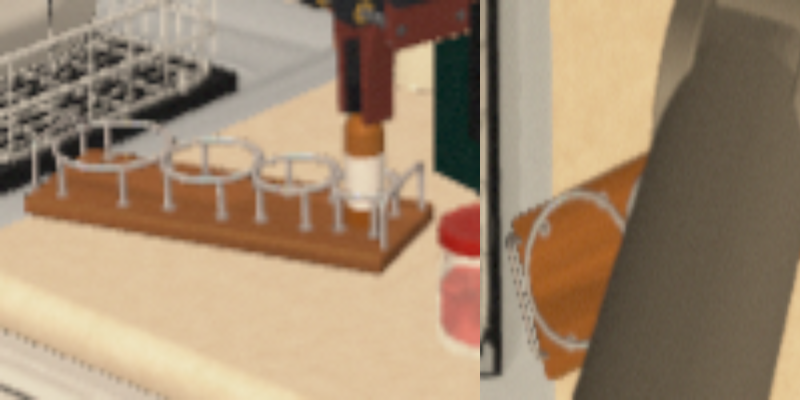

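>>> {"method": "send_rows", "body": {
  "series": [0.001,0,0,0,0,0,0.001,0,0,0,0,0,0.001,0,0,0,0,0,0.001,0,0,0,0,0,-0.02,0,0,0,0,0,-0.06,0,0,0,0,0,-0.12,0,0,0,0,0,-0.18,0,0,0,0,0],
  "claw": 0.45
}}

```text
time: 9.6
position: [0.5757, -0.0423, 0.4301]
ee_rot: [[0.001, 0.251, 0.968], [-0.001, 0.968, -0.251], [-1.0, -0.0, 0.001]]
ft_force: [0.2, 0.3, 0.1]
width: 0.0393
```

```bash
python3 go.py 0.5,-0.15,0.26,75.5 0.5138,-0.30,0.23,75.5 0.5138,-0.3583,0.14,75.5 0.5138,-0.3583,0.058,75.5
```

```text
t 9.60 grip [ 0.5758 -0.0423  0.2668] yaw 75.4 width 0.0393 tilt 0.0008 F [0.2 0.3 0.1]
[0.0085, -0.1541, -0.0577, -0.001, 0.0, 0.0] rows 2.6
[0.0461, -0.3313, 0.006, -0.001, 0.0, 0.0] rows 3.1
[0.1586, -0.4018, 0.0243, -0.001, 0.0, 0.0] rows 2.1
[0.2611, -0.4017, 0.0242, -0.001, 0.0, 0.0] rows 1.6
```

>>> {"method": "send_rows", "body": {
  "series": [0.003,-0.05,-0.02,0,0,0,0.006,-0.1,-0.04,0,0,0,0.009,-0.154,-0.058,0,0,0,0.02,-0.21,-0.035,0,0,0,0.035,-0.27,-0.01,0,0,0,0.046,-0.33,0.006,0,0,0,0.07,-0.38,0.02,0,0,0,0.1,-0.402,0.024,-0.001,0,0],
  "claw": 0.8
}}

```text
time: 10.6
position: [0.5129, -0.3615, 0.3513]
ee_rot: [[0.002, 0.253, 0.968], [-0.003, 0.968, -0.253], [-1.0, -0.002, 0.003]]
ft_force: [-0.4, 0.9, -0.6]
width: 0.0702
```

```bash
python3 go.py 0.5138,-0.3583,0.14,75.5 0.5138,-0.3583,0.058,75.5
python3 - <<'E'
from meas import *
c=cam('top'); H,S,V=[c['hsv'][...,i].astype(int) for i in range(3)]
wood=(S>125)&(H<16)
# cap in ring 4
ce,st,_=blob(V<60,(275,190,305,222)); p=ray(c,[ce],.122)[0]; print('cap',ce,st,p, 'err',p[:2]-[.5758,-.0421])
s=cam('scene'); cv2.imwrite('pics/t.png',s['pixels'][:,:,::-1])
E
```

```text
t 10.60 grip [ 0.5133 -0.3619  0.188 ] yaw 75.4 width 0.0702 tilt 0.0038 F [-0.4  0.9 -0.6]
[0.06, 0.0042, -0.0001, -0.002, 0.002, 0.002] rows 1.0
[0.1625, 0.0045, -0.0004, -0.002, 0.002, 0.002] rows 1.6
cap [287.08196721 205.32786885] [283 201   9   9  61] [ 0.57454323 -0.04181598  0.122     ] err [-0.00125677  0.00028402]
```

>>> {"method": "send_rows", "body": {
  "series": [0,0.004,0,-0.002,0.002,0.002,0.05,0.004,0,-0.002,0.002,0.002,0.1,0.004,0,-0.002,0.002,0.002,0.14,0.004,0,-0.002,0.002,0.002,0.162,0.004,0,-0.002,0.002,0.002,0.162,0.004,0,-0.002,0.002,0.002]
}}

```text
time: 11.45
position: [0.5129, -0.3562, 0.2195]
ee_rot: [[-0.005, 0.249, 0.968], [0.004, 0.968, -0.249], [-1.0, 0.003, -0.006]]
ft_force: [0.1, 0.2, -0.9]
width: 0.0703
```

>>> {"method": "send_rows", "body": {
  "series": [0,0,0,0,0,0,0,0,0,0,0,0,0,0,0,0,0,0,0,0,0,0,0,0,0,0,0,0,0,0,0,0,0,0,0,0,0,0,0,0,0,0],
  "claw": 0,
  "grip_force": 15
}}

```text
time: 12.32
position: [0.513, -0.3568, 0.2202]
ee_rot: [[-0.004, 0.25, 0.968], [0.003, 0.968, -0.25], [-1.0, 0.002, -0.005]]
ft_force: [-1.1, -0.8, 5.6]
width: 0.0384
```

```bash
python3 go.py 0.5138,-0.3583,0.2,75.5 0.50,-0.2,0.23,75.5 0.51,-0.03,0.23,75.5
```

```text
t 12.32 grip [ 0.5123 -0.3563  0.0569] yaw 75.5 width 0.0384 tilt 0.0053 F [-1.1 -0.8  5.6]
[-0.1789, -0.0012, 0.0005, 0.0, -0.003, -0.001] rows 2.9
[-0.2157, 0.1862, -0.0658, 0.0, -0.003, -0.001] rows 3.2
[-0.2151, 0.3951, -0.1067, 0.0, -0.003, -0.001] rows 3.4
```

```bash
 python3 - <<'E'
from h import *
s=cam('scene')
b=cv2.resize(s['pixels'][210:300,350:470],None,fx=5,fy=5)
cv2.imwrite('pics/g4.png',b[:,:,::-1])
E
```

```text
(no output)
```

View pics/g4.png

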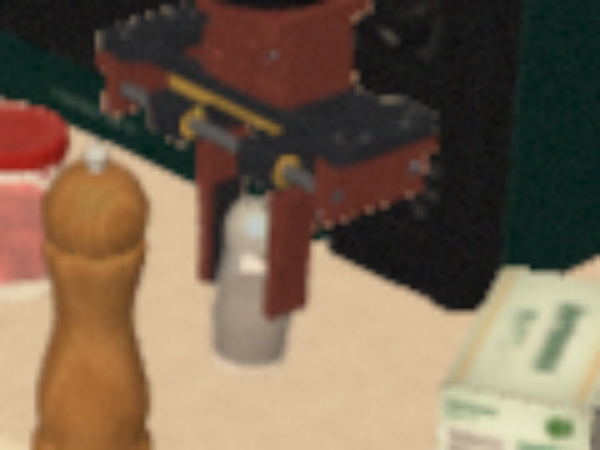

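>>> {"method": "send_rows", "body": {
  "series": [-0.01,-0.001,0,0,0,0,-0.02,-0.001,0,0,0,0,-0.03,-0.001,0,0,0,0,-0.03,-0.001,0,0,0,0],
  "grip_force": 20
}}

```text
time: 12.88
position: [0.5132, -0.3577, 0.245]
ee_rot: [[-0.003, 0.25, 0.968], [0.003, 0.968, -0.25], [-1.0, 0.002, -0.004]]
ft_force: [0.8, 0.3, -0.8]
width: 0.0382
```

>>> {"method": "send_rows", "body": {
  "series": [-0.02,0,0,0,0,0,-0.06,0,0,0,0,0,-0.1,0,0,0,0,0,-0.14,0,0,0,0,0,-0.15,0,0,0,0,0]
}}

```text
time: 13.5
position: [0.5138, -0.3586, 0.3677]
ee_rot: [[0.001, 0.25, 0.968], [0.001, 0.968, -0.25], [-1.0, 0.001, 0.0]]
ft_force: [0.7, 0.3, -2.1]
width: 0.0389
```

```bash
python3 go.py 0.50,-0.2,0.23,75.5 0.51,-0.03,0.23,75.5 0.559,0.0116,0.23,75.5;  python3 - <<'E'
from h import *
s=cam('scene')
b=cv2.resize(s['pixels'][150:270,350:470],None,fx=5,fy=5)
cv2.imwrite('pics/g5.png',b[:,:,::-1])
E
```

```text
t 13.50 grip [ 0.5139 -0.3585  0.2044] yaw 75.5 width 0.0389 tilt 0.0009 F [ 0.7  0.3 -2.1]
[-0.0319, 0.1877, -0.0662, 0.0, 0.0, -0.001] rows 3.2
[-0.0317, 0.3966, -0.1072, 0.0, 0.0, -0.001] rows 3.4
[-0.0316, 0.4623, -0.0608, 0.0, 0.0, -0.001] rows 1.3
```

View pics/g5.png

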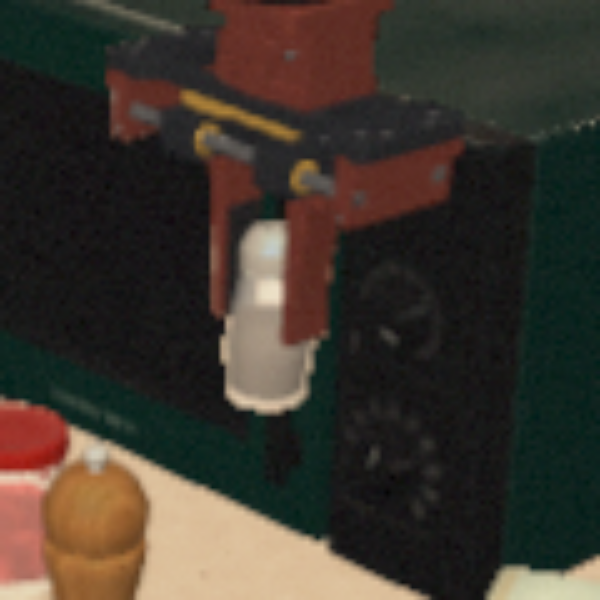

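>>> {"method": "send_rows", "body": {
  "series": [-0.015,0.05,-0.018,0,0,0,-0.032,0.1,-0.035,0,0,0,-0.032,0.15,-0.053,0,0,0,-0.032,0.2,-0.068,0,0,0,-0.032,0.26,-0.08,0,0,0,-0.032,0.33,-0.094,0,0,0,-0.032,0.396,-0.107,0,0,0,-0.032,0.44,-0.08,0,0,0]
}}

```text
time: 14.55
position: [0.5384, 0.0015, 0.3922]
ee_rot: [[-0.003, 0.246, 0.969], [0.003, 0.969, -0.246], [-1.0, 0.002, -0.004]]
ft_force: [0.6, -1.1, -0.9]
width: 0.0386
```

```bash
python3 go.py 0.559,0.0116,0.22,75.5 0.559,0.0116,0.135,75.5
```

```text
t 14.55 grip [0.5379 0.002  0.2289] yaw 75.7 width 0.0386 tilt 0.0042 F [ 0.6 -1.1 -0.9]
[0.011, 0.0186, 0.0219, 0.003, -0.003, -0.001] rows 0.5
[0.1173, 0.0184, 0.0223, 0.003, -0.003, -0.001] rows 1.7
```

>>> {"method": "send_rows", "body": {
  "series": [0,0.018,0.022,0.003,-0.003,-0.001,0.011,0.018,0.022,0.003,-0.003,-0.001,0.05,0.018,0.022,0.003,-0.003,-0.001,0.09,0.018,0.022,0.003,-0.003,-0.001,0.117,0.018,0.022,0.003,-0.003,-0.001,0.117,0.018,0.022,0.003,-0.003,-0.001]
}}

```text
time: 15.3
position: [0.5568, 0.0102, 0.2963]
ee_rot: [[-0.005, 0.252, 0.968], [-0.001, 0.968, -0.252], [-1.0, -0.002, -0.004]]
ft_force: [-0.1, 0.1, -1.1]
width: 0.0387
```

```bash
python3 go.py 0.559,0.0116,0.135,75.5 0.559,0.0116,0.078,75.5
```

```text
t 15.30 grip [0.556 0.01  0.133] yaw 75.4 width 0.0387 tilt 0.0049 F [-0.1  0.1 -1.1]
[-0.0025, 0.0024, 0.0023, -0.001, -0.003, 0.002] rows 0.1
[0.0687, 0.0025, 0.0026, -0.001, -0.003, 0.002] rows 1.1
```

>>> {"method": "send_rows", "body": {
  "series": [0,0.003,0.001,-0.001,-0.003,0.002,0,0.003,0.001,-0.001,-0.003,0.002,0.02,0.003,0.001,-0.001,-0.003,0.002,0.04,0.003,0.001,-0.001,-0.003,0.002,0.055,0.003,0.001,-0.001,-0.003,0.002,0.065,0.003,0.001,-0.001,-0.003,0.002,0.07,0.003,0.001,-0.001,-0.003,0.002,0.07,0.003,0.001,-0.001,-0.003,0.002]
}}

```text
time: 16.3
position: [0.5579, 0.0122, 0.2401]
ee_rot: [[0.0, 0.251, 0.968], [0.001, 0.968, -0.251], [-1.0, 0.001, 0.0]]
ft_force: [0.0, 0.4, -1.2]
width: 0.0383
```

```bash
python3 go.py 0.5575,0.012,0.0755,75.5;  python3 - <<'E'
from h import *
s=cam('scene')
b=cv2.resize(s['pixels'][180:270,230:350],None,fx=5,fy=5)
cv2.imwrite('pics/g6.png',b[:,:,::-1])
E
```

```text
t 16.30 grip [0.558  0.0123 0.0768] yaw 75.5 width 0.0383 tilt 0.0006 F [ 0.   0.4 -1.2]
[0.0016, -0.0004, -0.0004, -0.0, 0.0, -0.0] rows 0.0
```

View pics/g6.png

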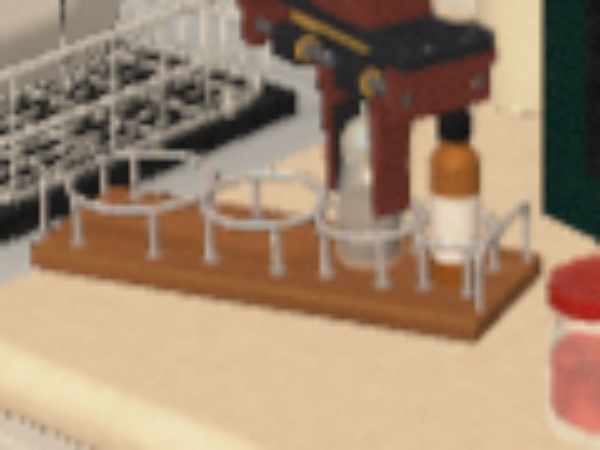

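>>> {"method": "send_rows", "body": {
  "series": [0.0015,0,0,0,0,0,0.0015,0,0,0,0,0,0.0015,0,0,0,0,0]
}}

```text
time: 16.73
position: [0.5581, 0.0122, 0.2394]
ee_rot: [[0.001, 0.251, 0.968], [0.001, 0.968, -0.251], [-1.0, 0.001, 0.001]]
ft_force: [-0.3, -0.3, 0.0]
width: 0.0382
```

>>> {"method": "send_rows", "body": {
  "series": [0,0,0,0,0,0,0,0,0,0,0,0,0,0,0,0,0,0,0,0,0,0,0,0,-0.03,0,0,0,0,0,-0.09,0,0,0,0,0,-0.15,0,0,0,0,0,-0.21,0,0,0,0,0],
  "claw": 0.63
}}

```text
time: 17.73
position: [0.5577, 0.012, 0.4089]
ee_rot: [[0.001, 0.251, 0.968], [0.001, 0.968, -0.251], [-1.0, 0.001, 0.001]]
ft_force: [-0.3, 0.6, 0.2]
width: 0.0553
```

```bash
python3 go.py 0.5134,-0.10,0.24,75.5 0.5134,-0.2002,0.18,75.5 0.5134,-0.2002,0.065,75.5
```

```text
t 17.73 grip [0.5578 0.0122 0.2456] yaw 75.5 width 0.0553 tilt 0.0012 F [-0.3  0.6  0.2]
[0.0069, -0.1495, -0.0184, -0.0, 0.001, -0.001] rows 2.4
[0.0818, -0.2708, 0.013, -0.0, 0.001, -0.001] rows 2.3
[0.2255, -0.2709, 0.0128, -0.0, 0.001, -0.001] rows 2.3
```

>>> {"method": "send_rows", "body": {
  "series": [0.003,-0.05,-0.006,0,0,0,0.005,-0.1,-0.012,0,0,0,0.007,-0.15,-0.018,0,0,0,0.03,-0.19,-0.007,0,0,0,0.06,-0.23,0.003,0,0,0,0.08,-0.271,0.013,0,0,0,0.08,-0.271,0.013,0,0.001,-0.001,0.08,-0.271,0.013,0,0.001,-0.001],
  "claw": 1
}}

```text
time: 18.73
position: [0.5136, -0.1999, 0.3449]
ee_rot: [[-0.001, 0.251, 0.968], [-0.0, 0.968, -0.251], [-1.0, -0.0, -0.001]]
ft_force: [0.4, -0.6, 1.4]
width: 0.0879
```

```bash
python3 go.py 0.5134,-0.2002,0.18,75.5 0.5134,-0.2002,0.065,75.5
python3 - <<'E'
from meas import *
c=cam('top'); H,S,V=[c['hsv'][...,i].astype(int) for i in range(3)]
gr=(S<70)&(V>60); 
ce,st,_=blob(V<60,(275,190,305,222)); p=ray(c,[ce],.122)[0]; print('cap',ce,p)
print(V[200:232:2,250:284:2]//10,); print(S[200:232:2,250:284:2]//10)
E
```

```text
t 18.73 grip [ 0.5134 -0.1999  0.1816] yaw 75.5 width 0.0879 tilt 0.0008 F [ 0.4 -0.6  1.4]
[0.002, -0.0005, -0.0001, -0.0, -0.001, 0.0] rows 0.0
[0.1457, -0.0004, -0.0, -0.0, -0.001, 0.0] rows 2.3
cap [287.08333333 205.4       ] [ 0.57438458 -0.04181538  0.122     ]
[[19 15 12 12 13 13 14 14 14 14 14 14 15 15 15 15 14]
 [13 13 13 13 14 14 13 13 15 14 13 15 16 16 16 14 16]
 [14 14 14 14 13 15 16 16 15 15 16 16 15 15 15 16 10]
 [14 15 15 14 16 14 11 11 11 13 16 16 15 15 13 16  9]
 [15 15 14 16 13 10 12 14 14 12 12 14 14 15 15 15 11]
 [16 15 15 15 10 13 13 16 17 16 13 11 13 14 16 16 12]
 [15 15 16 14 11 14 15 16 17 18 15 11 12 15 13 17 14]
 [15 13 16 15 12 16 17 16 17 18 17 12 11 14 12 16 15]
 [15 14 15 14 13 15 17 18 18 18 17 13 12 14 14 16 16]
 [15 16 17 14 13 15 17 18 18 18 15 13 13 15 13 16 14]
 [15 14 16 14 14 12 13 16 16 15 14 14 15 14 13 16 14]
 [15 13 16 15 13 14 14 13 14 14 14 15 15 14 16 15 14]
 [14 13 16 16 13 14 15 16 16 16 17 15 14 15 16 16 14]
 [14 14 15 14 16 13 12 14 14 14 14 13 15 16 15 14 14]
 [14 13 16 13 14 16 16 14 13 13 15 17 15 14 14 14 13]
 [13 13 17 14 14 14 15
[... 197 characters left out ...]
19 19 19 14  4  8  8  7  9 12 12  7  9  6 11  7 14]
 [19 20 16  5  5  7  6  6  6  6  8 15 19 10  5  9 19]
 [19 19  8  5  5  6  6  6  6  6  6  7 15 18  5  7 19]
 [17 17  5 13  6  6  5  5  6  6  6  7 10 17 11  4 16]
 [ 6 13  7 17  7  6  6  5  5  5  5  6  7 17 15  5  7]
 [11  5  7 18  9  6  6  4  2  4  6  6  7 15 18  5  6]
 [18  7  6 17 12  6  6  5  4  5  6  7  8 16 15  7 17]
 [19 12  5 16 16  8  7  6  6  6  7  7  9 17 10  9 19]
 [19 17  5  8 19 14  8  7  7  7  7  9 14 17  5 12 20]
 [19 19  6  5 12 18 15 12  9 10 11 15 17  7  4  6 18]
 [19 18  6 12  6  9 18 18 17 17 18 14  5  7  9 13 19]
 [18 17  6 17 15  8  6  6  9  8  6  3 10 18 19 19 19]
 [19 15  5 18 19 18 11  5  8  9 12 17 20 19 20 19 19]]
```

>>> {"method": "send_rows", "body": {
  "series": [0.03,0,0,0,-0.001,0,0.07,0,0,0,-0.001,0,0.11,0,0,0,-0.001,0,0.145,0,0,0,-0.001,0,0.145,0,0,0,-0.001,0]
}}

```text
time: 19.4
position: [0.5136, -0.1978, 0.228]
ee_rot: [[-0.002, 0.248, 0.969], [0.001, 0.969, -0.248], [-1.0, 0.001, -0.002]]
ft_force: [1.2, 0.4, 0.5]
width: 0.0873
```

>>> {"method": "send_rows", "body": {
  "series": [0,0,0,0,0,0,0,0,0,0,0,0,0,0,0,0,0,0,0,0,0,0,0,0,0,0,0,0,0,0,0,0,0,0,0,0],
  "claw": 0,
  "grip_force": 30
}}

```text
time: 20.15
position: [0.5141, -0.1982, 0.2292]
ee_rot: [[0.0, 0.248, 0.969], [0.001, 0.969, -0.248], [-1.0, 0.001, 0.0]]
ft_force: [-0.3, 0.6, 7.1]
width: 0.0667
```

```bash
python3 go.py 0.5134,-0.2002,0.08,75.5 0.5134,-0.2002,0.24,75.5
```

```text
t 20.15 grip [ 0.5142 -0.1981  0.0659] yaw 75.6 width 0.0667 tilt 0.0009 F [-0.3  0.6  7.1]
[-0.0177, -0.0026, -0.0002, 0.002, 0.0, -0.001] rows 0.3
[-0.2177, -0.0024, -0.0002, 0.002, 0.0, -0.001] rows 3.2
```

>>> {"method": "send_rows", "body": {
  "series": [-0.01,0,0,0,0,0,-0.02,0,0,0,0,0,-0.06,0,0,0,0,0,-0.11,0,0,0,0,0,-0.16,0,0,0,0,0,-0.21,0,0,0,0,0,-0.218,0,0,0,0,0]
}}

```text
time: 21.02
position: [0.5143, -0.1988, 0.4062]
ee_rot: [[0.005, 0.248, 0.969], [0.0, 0.969, -0.248], [-1.0, 0.002, 0.005]]
ft_force: [0.8, -0.1, -2.5]
width: 0.0664
```

```bash
python3 go.py 0.47,-0.05,0.26,60 0.46,0.05,0.26,30 0.514,0.1573,0.26,17.3
```

```text
t 21.02 grip [ 0.5152 -0.1987  0.2429] yaw 75.6 width 0.0664 tilt 0.0053 F [ 0.8 -0.1 -2.5]
[-0.0216, 0.1665, -0.0997, 0.182, 0.003, -0.002] rows 3.1
[-0.0216, 0.2844, -0.1429, 0.531, 0.003, -0.002] rows 3.3
[-0.0212, 0.4311, -0.1108, 0.679, 0.002, -0.003] rows 2.4
```

>>> {"method": "send_rows", "body": {
  "series": [-0.01,0.05,-0.03,0.06,0.001,0,-0.02,0.11,-0.065,0.12,0.002,-0.001,-0.021,0.166,-0.1,0.18,0.003,-0.002,-0.021,0.205,-0.115,0.29,0.003,-0.002,-0.021,0.245,-0.13,0.41,0.003,-0.002,-0.021,0.284,-0.143,0.53,0.003,-0.002,-0.021,0.35,-0.13,0.6,0.003,-0.002,-0.021,0.431,-0.111,0.679,0.002,-0.003]
}}

```text
time: 22.02
position: [0.5116, 0.1544, 0.4221]
ee_rot: [[-0.002, 0.956, 0.292], [-0.001, 0.292, -0.956], [-1.0, -0.002, 0.0]]
ft_force: [0.6, -0.2, -1.8]
width: 0.0663
```

```bash
python3 go.py 0.514,0.1573,0.26,17.3 0.514,0.1573,0.145,17.3
```

```text
t 22.02 grip [0.5114 0.1542 0.2588] yaw 17.0 width 0.0663 tilt 0.0018 F [ 0.6 -0.2 -1.8]
[-0.0015, 0.0039, -0.0026, -0.004, 0.0, 0.001] rows 0.1
[0.1422, 0.0041, -0.0027, -0.004, 0.0, 0.001] rows 2.3
```

>>> {"method": "send_rows", "body": {
  "series": [0,0.004,-0.0027,-0.004,0,0.001,0.04,0.004,-0.0027,-0.004,0,0.001,0.08,0.004,-0.0027,-0.004,0,0.001,0.12,0.004,-0.0027,-0.004,0,0.001,0.135,0.004,-0.0027,-0.004,0,0.001,0.135,0.004,-0.0027,-0.004,0,0.001]
}}

```text
time: 22.78
position: [0.5135, 0.1568, 0.3134]
ee_rot: [[-0.002, 0.955, 0.298], [-0.002, 0.298, -0.955], [-1.0, -0.002, 0.001]]
ft_force: [0.2, 0.5, -2.8]
width: 0.0667
```

```bash
python3 go.py 0.514,0.1573,0.15,17.3 0.514,0.1573,0.085,17.3;  python3 - <<'E'
from h import *
s=cam('scene');c=cam('top')
b=cv2.resize(s['pixels'][170:270,200:340],None,fx=4,fy=4); 
cv2.imwrite('pics/g7.png',b[:,:,::-1])
E
```

```text
t 22.77 grip [0.5132 0.1565 0.1501] yaw 17.3 width 0.0667 tilt 0.0026 F [ 0.2  0.5 -2.8]
[0.0001, 0.0008, -0.0004, 0.0, 0.001, 0.002] rows 0.0
[0.0814, 0.001, -0.0005, 0.0, 0.001, 0.002] rows 1.3
```

View pics/g7.png

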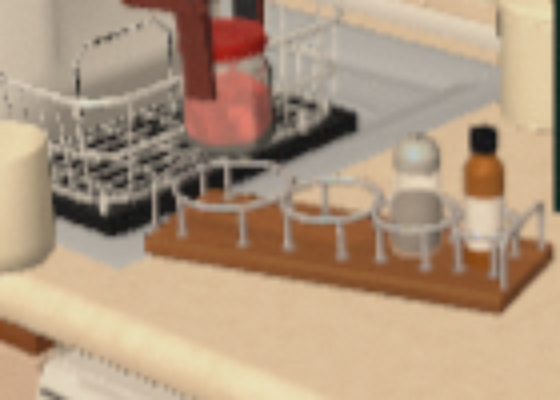

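>>> {"method": "send_rows", "body": {
  "series": [0.01,0.001,-0.0005,0,0.001,0.002,0.025,0.001,-0.0005,0,0.001,0.002,0.045,0.001,-0.0005,0,0.001,0.002,0.06,0.001,-0.0005,0,0.001,0.002,0.075,0.001,-0.0005,0,0.001,0.002,0.081,0.001,-0.0005,0,0.001,0.002,0.082,0.001,-0.0005,0,0.001,0.002,0.082,0.001,-0.0005,0,0.001,0.002]
}}

```text
time: 23.88
position: [0.5152, 0.1578, 0.2496]
ee_rot: [[0.004, 0.955, 0.298], [0.003, 0.298, -0.955], [-1.0, 0.005, -0.001]]
ft_force: [0.2, 0.3, -2.6]
width: 0.0665
```

```bash
python3 go.py 0.514,0.1573,0.084,17.3
```

```text
t 23.88 grip [0.5158 0.1582 0.0863] yaw 17.3 width 0.0665 tilt 0.0047 F [ 0.2  0.3 -2.6]
[0.0029, -0.0016, 0.0001, 0.0, -0.001, -0.003] rows 0.1
```

Not yet resting (still 2.6 N of weight); lower a little more, then release.

>>> {"method": "send_rows", "body": {
  "series": [0.0025,-0.0015,0,0,-0.001,-0.003,0.003,-0.0015,0,0,-0.001,-0.003,0.003,-0.0015,0,0,-0.001,-0.003,0.003,-0.0015,0,0,-0.001,-0.003]
}}

```text
time: 24.38
position: [0.514, 0.1574, 0.2473]
ee_rot: [[-0.0, 0.955, 0.298], [-0.0, 0.298, -0.955], [-1.0, -0.0, 0.0]]
ft_force: [-0.5, 0.1, 0.2]
width: 0.0663
```

>>> {"method": "send_rows", "body": {
  "series": [0,0,0,0,0,0,0,0,0,0,0,0,0,0,0,0,0,0,0,0,0,0,0,0,-0.03,0,0,0,0,0,-0.09,0,0,0,0,0,-0.15,0,0,0,0,0,-0.21,0,0,0,0,0],
  "claw": 0.98
}}

```text
time: 25.38
position: [0.5138, 0.1573, 0.4169]
ee_rot: [[-0.0, 0.955, 0.298], [-0.0, 0.298, -0.955], [-1.0, -0.0, 0.0]]
ft_force: [0.2, 0.5, 0.2]
width: 0.086
```

```bash
python3 go.py 0.45,0.05,0.3,40 0.43,-0.18,0.32,75.5
```

```text
t 25.38 grip [0.5138 0.1573 0.2536] yaw 17.3 width 0.0860 tilt 0.0001 F [0.2 0.5 0.2]
[-0.058, -0.1161, 0.1043, -0.264, 0.0, 0.0] rows 2.7
[-0.083, -0.2255, 0.3713, -0.677, 0.0, 0.0] rows 4.6
```

>>> {"method": "send_rows", "body": {
  "series": [-0.02,-0.04,0.035,-0.09,0,0,-0.04,-0.08,0.07,-0.18,0,0,-0.058,-0.116,0.104,-0.264,0,0,-0.065,-0.14,0.16,-0.35,0,0,-0.07,-0.16,0.215,-0.44,0,0,-0.075,-0.19,0.27,-0.53,0,0,-0.08,-0.21,0.32,-0.62,0,0,-0.083,-0.225,0.371,-0.677,0,0]
}}

```text
time: 26.38
position: [0.4296, -0.1813, 0.4837]
ee_rot: [[0.001, 0.248, 0.969], [0.001, 0.969, -0.248], [-1.0, 0.001, 0.001]]
ft_force: [0.7, 0.5, -0.4]
width: 0.0865
```

```bash
python3 go.py 0.3825,-0.3541,0.24,75.5 0.3825,-0.3541,0.14,75.5
python3 - <<'E'
from meas import *
c=cam('top'); H,S,V=[c['hsv'][...,i].astype(int) for i in range(3)]
red=((H<6)|(H>172))&(S>130)&(V>80)
ce,st,_=blob(red,(180,210,230,265)); p=ray(c,[ce],.104)[0]; print('jar',ce,st,p,p[:2]-[.514,.1573])
nut=(S<90)&(V>120); ce,st,_=blob(nut,(425,280,448,300)); print('nut',ce,st,ray(c,[ce],.168)[0])
E
```

```text
t 26.38 grip [ 0.4297 -0.1812  0.3204] yaw 75.7 width 0.0865 tilt 0.0015 F [ 0.7  0.5 -0.4]
[0.1002, -0.2239, -0.0036, 0.002, 0.001, -0.001] rows 3.9
[0.2252, -0.2241, -0.0037, 0.002, 0.001, -0.001] rows 2.0
jar [199.98828697 235.7057101 ] [185 222  33  28 683] [0.51418941 0.15525    0.104     ] [ 0.00018941 -0.00205   ]
nut [436.15789474 290.15789474] [434 288   5   5  19] [ 0.38313183 -0.35256213  0.168     ]
```

>>> {"method": "send_rows", "body": {
  "series": [0.02,-0.05,0,0,0,0,0.04,-0.11,0,0,0,0,0.06,-0.17,-0.002,0,0,0,0.07,-0.224,-0.003,0.002,0.001,-0.001,0.08,-0.224,-0.003,0.002,0.001,-0.001,0.08,-0.224,-0.003,0.002,0.001,-0.001]
}}

```text
time: 27.18
position: [0.3824, -0.3586, 0.4199]
ee_rot: [[-0.001, 0.252, 0.968], [-0.002, 0.968, -0.252], [-1.0, -0.002, -0.0]]
ft_force: [-0.0, 0.7, 0.6]
width: 0.086
```

```bash
python3 go.py 0.3828,-0.3535,0.24,75.5 0.3828,-0.3535,0.14,75.5
```

```text
t 27.18 grip [ 0.3823 -0.3589  0.2566] yaw 75.4 width 0.0860 tilt 0.0021 F [-0.   0.7  0.6]
[0.0207, 0.0063, -0.0011, -0.001, -0.0, 0.001] rows 0.3
[0.1457, 0.0066, -0.0011, -0.001, -0.0, 0.001] rows 2.0
```

>>> {"method": "send_rows", "body": {
  "series": [0,0.0065,-0.001,-0.001,0,0.001,0.02,0.0065,-0.001,-0.001,0,0.001,0.06,0.0065,-0.001,-0.001,0,0.001,0.1,0.0065,-0.001,-0.001,0,0.001,0.135,0.0065,-0.001,-0.001,0,0.001,0.146,0.0065,-0.001,-0.001,0,0.001,0.146,0.0065,-0.001,-0.001,0,0.001]
}}

```text
time: 28.05
position: [0.3829, -0.3533, 0.3029]
ee_rot: [[-0.001, 0.25, 0.968], [-0.0, 0.968, -0.25], [-1.0, -0.0, -0.001]]
ft_force: [0.3, -0.1, 0.8]
width: 0.0857
```

```bash
python3 go.py 0.3828,-0.3535,0.14,75.5
```

```text
t 28.05 grip [ 0.3828 -0.3534  0.1396] yaw 75.5 width 0.0857 tilt 0.0010 F [ 0.3 -0.1  0.8]
[-0.0006, -0.0003, -0.0001, 0.0, -0.001, 0.0] rows 0.0
```

>>> {"method": "send_rows", "body": {
  "series": [0,0,0,0,0,0,0,0,0,0,0,0,0,0,0,0,0,0,0,0,0,0,0,0,0,0,0,0,0,0,0,0,0,0,0,0,0,0,0,0,0,0],
  "claw": 0,
  "grip_force": 25
}}

```text
time: 28.92
position: [0.383, -0.3534, 0.3031]
ee_rot: [[-0.001, 0.25, 0.968], [-0.0, 0.968, -0.25], [-1.0, -0.001, -0.0]]
ft_force: [0.6, 1.0, 3.0]
width: 0.0469
```

>>> {"method": "send_rows", "body": {
  "series": [-0.01,0,0,0,0,0,-0.03,0,0,0,0,0,-0.07,0,0,0,0,0,-0.12,0,0,0,0,0,-0.17,0,0,0,0,0,-0.21,0,0,0,0,0,-0.225,0,0,0,0,0]
}}

```text
time: 29.8
position: [0.3828, -0.3539, 0.4852]
ee_rot: [[0.002, 0.25, 0.968], [-0.001, 0.968, -0.25], [-1.0, -0.001, 0.003]]
ft_force: [-0.6, -0.6, -2.2]
width: 0.0468
```

```bash
python3 go.py 0.43,-0.18,0.34,75.5 0.47,-0.02,0.34,75.5 0.5385,0.0779,0.34,75.5;  python3 - <<'E'
from h import *
s=cam('scene')
b=cv2.resize(s['pixels'][120:320,280:440],None,fx=3,fy=3)
cv2.imwrite('pics/g8.png',b[:,:,::-1])
E
```

```text
t 29.80 grip [ 0.3832 -0.3541  0.3219] yaw 75.5 width 0.0468 tilt 0.0028 F [-0.6 -0.6 -2.2]
[-0.0228, 0.2252, 0.0028, 0.0, 0.002, 0.0] rows 3.6
[-0.0229, 0.4313, 0.0011, 0.0, 0.002, 0.0] rows 3.3
[-0.0229, 0.5712, 0.0534, 0.0, 0.002, 0.0] rows 2.4
```

View pics/g8.png

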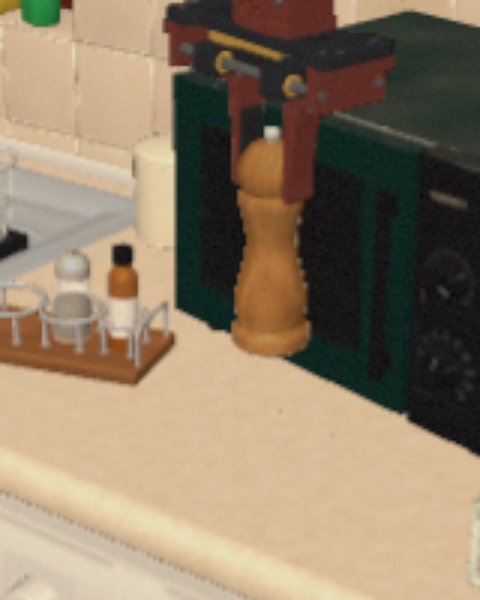

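>>> {"method": "send_rows", "body": {
  "series": [-0.01,0.04,0,0,0,0,-0.02,0.09,0,0,0,0,-0.022,0.14,0.001,0,0,0,-0.022,0.19,0.002,0,0,0,-0.022,0.24,0.003,0,0,0,-0.022,0.29,0.003,0,0,0,-0.022,0.34,0.002,0,0,0,-0.022,0.39,0.001,0,0,0]
}}

```text
time: 30.85
position: [0.4614, -0.0507, 0.5017]
ee_rot: [[0.001, 0.25, 0.968], [-0.001, 0.968, -0.25], [-1.0, -0.001, 0.001]]
ft_force: [0.6, -0.3, -2.6]
width: 0.0473
```

```bash
python3 go.py 0.47,-0.02,0.34,75.5 0.5385,0.0779,0.34,75.5 0.5385,0.0779,0.26,75.5
```

```text
t 30.85 grip [ 0.4615 -0.051   0.3384] yaw 75.5 width 0.0473 tilt 0.0016 F [ 0.6 -0.3 -2.6]
[-0.002, 0.0398, 0.0007, 0.0, 0.001, 0.001] rows 0.6
[-0.0022, 0.1798, 0.053, 0.0, 0.001, 0.001] rows 2.4
[0.0978, 0.1799, 0.0529, 0.0, 0.001, 0.001] rows 1.6
```

>>> {"method": "send_rows", "body": {
  "series": [0,0.05,0.008,0,0,0,0,0.1,0.025,0,0,0,0,0.14,0.04,0,0,0,0,0.18,0.053,0,0.001,0.001,0.03,0.18,0.053,0,0.001,0.001,0.07,0.18,0.053,0,0.001,0.001,0.098,0.18,0.053,0,0.001,0.001,0.098,0.18,0.053,0,0.001,0.001]
}}

```text
time: 31.85
position: [0.5376, 0.0779, 0.4206]
ee_rot: [[-0.006, 0.251, 0.968], [-0.002, 0.968, -0.251], [-1.0, -0.003, -0.005]]
ft_force: [0.4, -0.8, -1.9]
width: 0.0469
```

```bash
python3 go.py 0.5385,0.0779,0.22,75.5 0.5385,0.0779,0.158,75.5; python3 - <<'E'
from h import *
s=cam('scene')
b=cv2.resize(s['pixels'][120:270,210:350],None,fx=4,fy=4)
cv2.imwrite('pics/g9.png',b[:,:,::-1])
E
```

```text
t 31.85 grip [0.5366 0.0776 0.2573] yaw 75.5 width 0.0469 tilt 0.0060 F [ 0.4 -0.8 -1.9]
[0.0467, 0.0004, 0.0014, -0.0, -0.003, 0.002] rows 0.7
[0.1242, 0.0006, 0.0018, -0.0, -0.003, 0.002] rows 1.2
```

View pics/g9.png

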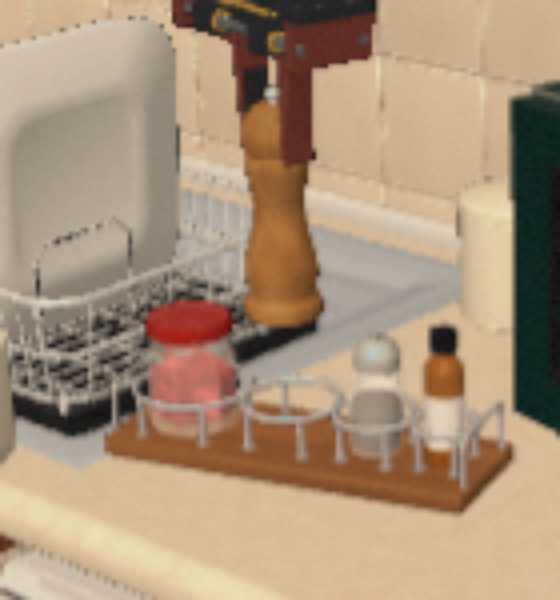

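```bash
cat > mt.py <<'E'
from meas import *
import sys
gx,gy,gz=map(float,sys.argv[1:4])
s=cam('scene')
q=proj(s,[(gx,gy,gz+.03),(gx,gy,gz-.132)]); print('expected nut,foot',q.round(1))
H,S,V=[s['hsv'][...,i].astype(int) for i in range(3)]
m=(S>120)&(H>7)&(H<22)&(V>60)
for dz in(-.095,-.110,-.122,-.132):
    e=proj(s,[(gx,gy,gz+dz)])[0]; r=int(round(e[1])); x0=int(e[0])-24
    xs=x0+np.where(m[r,x0:x0+48])[0]; print(dz,'exp u %.1f'%e[0],'row',r,'edges',xs.min(),xs.max(),'mid %.1f'%((xs.min()+xs.max())/2+0),len(xs))
E
python3 mt.py .5366 .0776 .2573
```

```text
expected nut,foot [[277.6 141.6]
 [280.7 195.8]]
-0.095 exp u 280.0 row 184 edges 272 289 mid 280.5 18
-0.11 exp u 280.3 row 189 edges 273 289 mid 281.0 17
-0.122 exp u 280.5 row 193 edges 272 290 mid 281.0 19
-0.132 exp u 280.7 row 196 edges 272 290 mid 281.0 19
```

>>> {"method": "send_rows", "body": {
  "series": [0.02,0.0006,0.0018,0,-0.003,0.002,0.045,0.0006,0.0018,0,-0.003,0.002,0.065,0.0006,0.0018,0,-0.003,0.002,0.085,0.0006,0.0018,0,-0.003,0.002,0.1,0.0006,0.0018,0,-0.003,0.002,0.113,0.0006,0.0018,0,-0.003,0.002,0.12,0.0006,0.0018,0,-0.003,0.002,0.12,0.0006,0.0018,0,-0.003,0.002]
}}

```text
time: 32.95
position: [0.5401, 0.0779, 0.3269]
ee_rot: [[0.004, 0.251, 0.968], [0.001, 0.968, -0.251], [-1.0, 0.002, 0.003]]
ft_force: [-0.1, 0.6, -2.5]
width: 0.047
```

```bash
python3 go.py 0.5385,0.0779,0.1575,75.5
```

```text
t 32.95 grip [0.5407 0.0781 0.1636] yaw 75.5 width 0.0470 tilt 0.0040 F [-0.1  0.6 -2.5]
[0.0076, -0.0005, -0.0019, -0.0, 0.002, -0.002] rows 0.1
```

>>> {"method": "send_rows", "body": {
  "series": [0,-0.0005,-0.002,0,0.002,-0.002,0.003,-0.0005,-0.002,0,0.002,-0.002,0.006,-0.0005,-0.002,0,0.002,-0.002,0.008,-0.0005,-0.002,0,0.002,-0.002,0.008,-0.0005,-0.002,0,0.002,-0.002,0.008,-0.0005,-0.002,0,0.002,-0.002]
}}

```text
time: 33.7
position: [0.5388, 0.0779, 0.3211]
ee_rot: [[0.001, 0.251, 0.968], [-0.0, 0.968, -0.251], [-1.0, -0.0, 0.001]]
ft_force: [-1.4, -1.1, 4.3]
width: 0.047
```

```bash
python3 go.py 0.5385,0.0779,0.1575,75.5; python3 - <<'E'
from h import *
s=cam('scene')
b=cv2.resize(s['pixels'][150:270,210:350],None,fx=5,fy=5)
cv2.imwrite('pics/g10.png',b[:,:,::-1])
E
```

```text
t 33.70 grip [0.5389 0.0778 0.1578] yaw 75.5 width 0.0470 tilt 0.0012 F [-1.4 -1.1  4.3]
[0.0003, -0.0, -0.0003, -0.0, 0.001, 0.0] rows 0.0
```

View pics/g10.png

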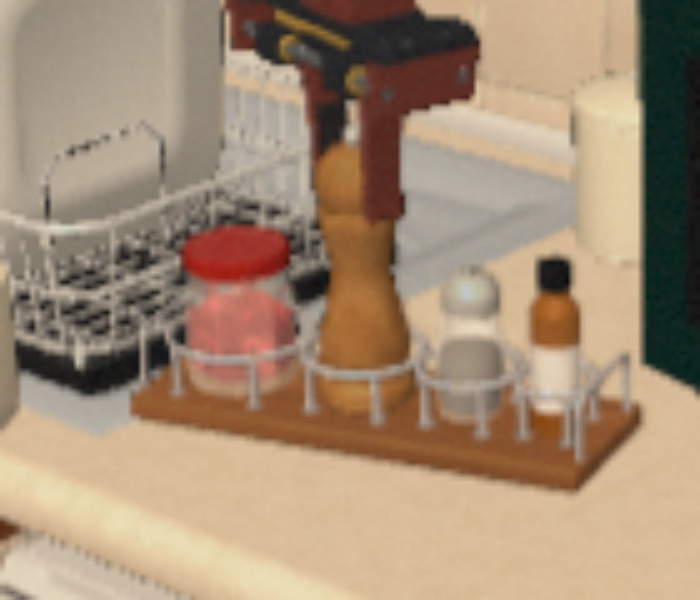

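>>> {"method": "send_rows", "body": {
  "series": [0,0,0,0,0,0,0,0,0,0,0,0,0,0,0,0,0,0,0,0,0,0,0,0,-0.03,0,0,0,0,0,-0.08,0,0,0,0,0,-0.13,0,0,0,0,0,-0.18,0,0,0,0,0],
  "claw": 0.75
}}

```text
time: 34.75
position: [0.5384, 0.0778, 0.4663]
ee_rot: [[0.001, 0.251, 0.968], [-0.0, 0.968, -0.251], [-1.0, -0.0, 0.001]]
ft_force: [0.4, 1.2, 0.0]
width: 0.0657
```

```bash
python3 go.py 0.45,-0.1,0.33,75.5 0.42,-0.26,0.33,75.5
```

```text
t 34.75 grip [0.5386 0.0778 0.303 ] yaw 75.5 width 0.0657 tilt 0.0010 F [0.4 1.2 0. ]
[-0.0338, -0.2429, -0.0511, -0.0, 0.001, 0.0] rows 4.0
[-0.0337, -0.4459, -0.0372, -0.0, 0.001, 0.0] rows 3.3
```

>>> {"method": "send_rows", "body": {
  "series": [-0.02,-0.04,-0.01,0,0,0,-0.034,-0.1,-0.02,0,0,0,-0.034,-0.16,-0.035,0,0,0,-0.034,-0.243,-0.051,0,0,0,-0.034,-0.3,-0.045,0,0,0,-0.034,-0.37,-0.04,0,0,0,-0.034,-0.445,-0.037,0,0,0,-0.034,-0.445,-0.037,0,0,0]
}}

```text
time: 35.75
position: [0.4181, -0.2637, 0.4939]
ee_rot: [[0.001, 0.26, 0.966], [-0.002, 0.966, -0.26], [-1.0, -0.002, 0.002]]
ft_force: [-0.2, 0.9, -0.1]
width: 0.0659
```

```bash
python3 - <<'E'
from meas import *
c=cam('top'); s=cam('scene'); H,S,V=[c['hsv'][...,i].astype(int) for i in range(3)]
red=((H<6)|(H>172))&(S>130)&(V>80)
ce,st,_=blob(red,(180,210,230,265)); print('jar err',ray(c,[ce],.104)[0][:2]-[.514,.1573])
nut=(S<90)&(V>120)
e=proj(c,[(.5385,.0779,.186)])[0]; x,y=e.round().astype(int)
print('nut exp',e)
ce,st,_=blob(nut,(x-7,y-7,x+8,y+8)); print('nut',ce,st,ray(c,[ce],.186)[0][:2]-[.5385,.0779])
ce,st,_=blob(V<60,(275,190,305,222)); print('cap err',ray(c,[ce],.122)[0][:2]-[.5758,-.0421])
sm=cv2.GaussianBlur(c['pixels'],(3,3),0)
a=cv2.resize(c['pixels'][170:310,130:330],None,fx=4,fy=4,interpolation=cv2.INTER_CUBIC)
cv2.imwrite('pics/f1.png',a[:,:,::-1])
cv2.imwrite('pics/f2.png',s['pixels'][:,:,::-1])
E
```

```text
jar err [ 0.00022626 -0.00242127]
nut exp [227.34071705 220.90575764]
nut [228. 221.] [226 219   5   5  21] [-0.00023363 -0.00136723]
cap err [-0.00131207  0.00042956]
```

View pics/f1.png

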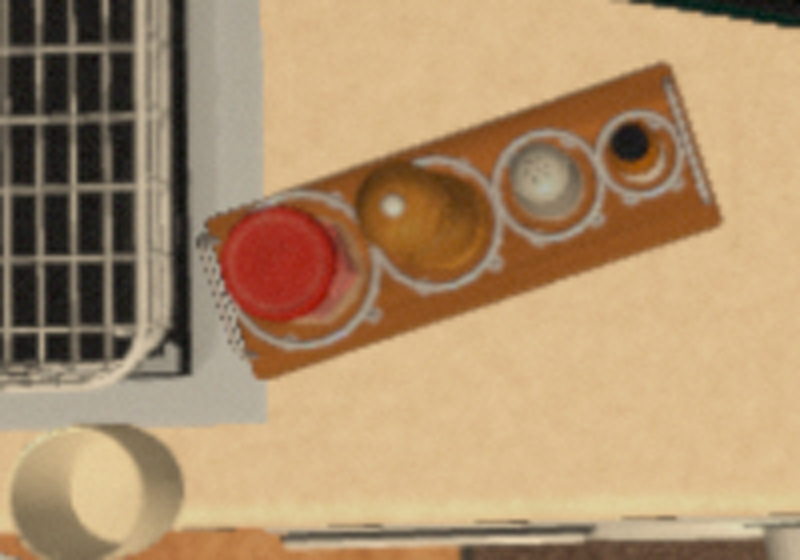

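View pics/f2.png

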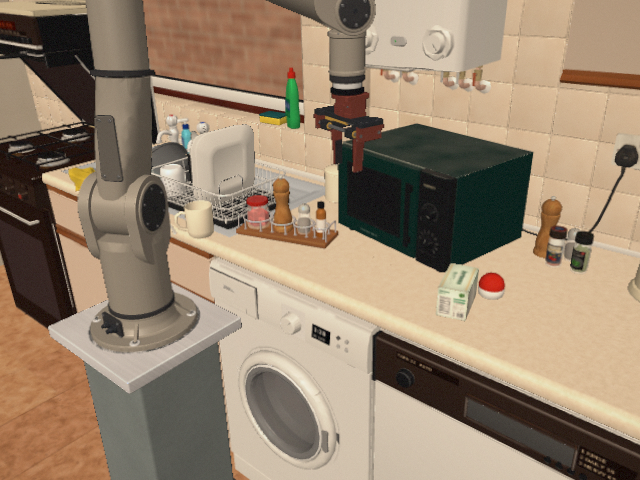

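```bash
python3 -c "
from h import *
c=cam('top'); print(ray(c,[(266,213)],.1)[0][:2]-[.559,.0116]); print(arm.sign_off())"
```

```text
[ 0.00213392 -0.0043353 ]
the job is handed in; nothing more can be done
None
```

All four items are in the caddy, released and upright: jam jar in the widest ring, pepper mill in the second, salt shaker in the third and sauce bottle in the narrowest. I handed the job in at about 36 s with the arm clear.

In the last top view, the distances from ring centre against the 12 mm limit were:

| Item | Distance from ring centre |
|---|---|
| Jam jar | about 2.4 mm |
| Pepper mill | about 1.4 mm |
| Salt shaker | about 5 mm (rough: dome picked out by eye) |
| Sauce bottle | about 1.4 mm |

- **Standing on the board:** I judged height and tilt by eye from the last two pictures. I also checked that the jar's and mill's weight had come off the wrist before I opened the gripper.
- **Mug and tea box:** they look unmoved in the final views, but I did not measure their positions again.
- **Grip problems:** my first grip on the sauce bottle landed on its shoulder, so I re-gripped it by the cap. The salt shaker closed about 4 mm narrower than expected because it tapers, but it held. No other check failed.

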